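Refit the sprung roller of a tube roller mixer

TASK

Put the loose roller from the V-block stand back into the empty front bay of the tube roller mixer: push its long slim sprung pin into the small cup until the short thick pin at its other end clears the opposite end plate, then lower that pin and ease it slowly, at no more than about 2 cm per second, into the large cup until it is fully home and the roller lies level between the cups, and let go. Be gentle: the spring needs only about 12 N, so never force the roller against the mixer nor let go before the pin is felt to be home, or the spring will slam it. Leave the bottle, the beaker and the syringe where they are.

Things in the scene. Friction and masses are not known exactly. Their poses are not given: they have to be found in the camera images.
- roller: The loose roller: black rubber cylinder, diameter 34 mm, length 150 mm, about 0.3 kg, an aluminium band at each end, a steel pin standing out of each end face. Origin on its axis at mid length of the cylinder; its y axis runs along the roller to the sprung slim pin (x and z may be rolled about it). Starts level on the stand; grip it across the middle.
- slim_tip (a point): Tip of the sprung slim pin at the roller's +y end: diameter 10 mm, last 3 mm tapering to 6 mm, standing out 34 mm (tip 109 mm from the roller's origin). It can be pushed in 19 mm along the axis against a spring: 3 N to start it, 0.5 N more per mm, 12.5 N at its solid stop.
- stub_tip (a point): Tip of the fixed thick pin at the roller's -y end: diameter 14 mm, last 3 mm tapering to 9 mm, standing out 18 mm; the tip is on the roller's axis, 93 mm from the roller's origin.
- mixer: Tube roller mixer, fixed: white case 207 x 285 mm, deck 46 mm above the bench, two end plates 20 mm thick, tops 106 mm above the bench, inner faces 177 mm apart. The front bay, nearest the robot, is empty; two rollers lie behind it, the next axis 66 mm away (+x). Origin on the bench below the middle of the empty bay, whose roller axis is parallel to y, 90 mm above the bench.
- small_cup (a point): Centre of the floor of the small cup: a blind round hole in the inner face of the +y end plate, bore 13 mm, 9 mm deep (mouth towards the mixer's -y), its axis 90 mm above the bench and 16 mm below the plate's top. It takes the slim sprung pin.
- large_cup (a point): Centre of the mouth of the large cup, in the inner face of the -y end plate (the gearbox end), bore 17 mm, axis 16 mm below the plate's top. It takes the thick pin. In its floor sits a brass wear button, set 4 to 14 mm deep, unmeasured: it must be felt. With both pins home the spring is pressed in 12 to 2 mm; the thick pin clears this plate at 16 mm (11 N).
- stand: Aluminium stand fixed to the bench, 85 x 130 mm, with two V-blocks 104 mm apart that carry the roller near its ends, its axis 52 mm above the bench; the middle 90 mm of the roller is free for fingers. Origin on the bench below its centre; its y axis lies along the roller.
- reagent: Bystander: glass bottle with a blue cap, diameter 70 mm, 150 mm tall, standing; origin at the centre of its underside.
- beaker: Bystander: empty glass beaker, diameter 72 mm, 90 mm tall, standing; origin at the centre of its underside.
- syringe: Bystander: clear plastic syringe, 165 mm long, 24 mm diameter, lying on the bench; origin on the bench under the middle of its barrel, x axis towards its nozzle.
Mind the look-alikes: they are no part of the job. There is more than one size of the roller; the job needs the smaller.

How it is judged:
By the outcome, as a careful person would: the job done as asked, in the order asked, and still so for the second after the job is handed in, with the robot touching nothing.
It also fails if it takes over 72 s, if anything falls off the work surface, if the arm or the gripper's body presses on something with over 40 N, if the wrist force passes 120 N, or if a joint passes its speed limit or range.

ROBOT

A 7-joint arm with a two-finger parallel gripper is mounted at the origin on the work surface. World frame = base frame: x ahead of the robot, y to its left, z up, the work surface at z = 0. Lengths are in m, angles in rad, forces in N, time in s.
With the tool pointing down it reaches from about 0.425 to 0.95 m from the base axis. Payload 4.7 kg.
Tool frame: the origin (TCP) lies on the centre line of the jaws, within the pads' length; the fingertips stand robot.nose_length ahead of it and the grasp point (between the pads) lies 8 mm behind it (robot.nose_length is the distance from the TCP to the fingertips, in m); z points along the fingers, y is the line along which they close (so a half turn about z gives the same grasp; the last joint's range is limited). The gripper opens to 85 mm and grips with 20 to 120 N. Pads are 22 mm wide; open, the fingers measure 114 mm over their backs; the gripper's body (76 mm by 85 mm) begins 54 mm behind the grasp point. The pads swing forward as they close: fully open they stand 13 mm farther back than shut.
Start: joints at [-1.27, 0.469, -0.049, 1.532, 0.024, 1.141, -0.082], TCP at [0.219, 0.639, 0.242] pointing down, gripper open.
Joint ranges: [-2.59, 2.59], [-0.33, 1.99], [-1.39, 1.29], [0.1, 2.45], [-1.04, 4.18], [0.21, 1.99], [-2.66, 2.66]. Speed limits (rad/s): [2.57, 2.57, 3.14, 3.14, 3.14, 3.14, 3.14].

INTERFACE

Orientations are given as [roll, pitch, yaw] about the fixed x, y, z axes, in that order (R = Rz(yaw) Ry(pitch) Rx(roll)).
In Python, from plant import robot gives the robot as it stands. Calls block until the motion is done:
- robot.goto(position, orientation): joint-space move of the TCP to a pose.
- robot.move_straight(position, vel=0.15, attitude=None, contact_N=None): straight line of the TCP; attitude=None keeps the orientation; vel is the mean speed in m/s. With contact_N (N) it stops when the force on the tool has changed by that much, and returns True; else False.
- robot.move_joints(angles): joint-space move.
- robot.grip(opening, strength=None): opening from 0.0 (shut) to 1.0 (fully open); strength is the grip in N (None keeps the last); returns when the fingers have stopped.
- robot.sleep(seconds).
- robot.inverse_kinematics(position, orientation): joint angles nearest the present ones, or None.
- robot.sense(): the state.
- robot.grab_frame(name): name is "scene" or "top"; returns a dict with "image" (400x640x3 uint8, red, green, blue), "range_z" (400x640 float32, m along the optical axis (not along the pixel's ray), 0 where there is no reading), "fx", "fy", "cx", "cy" (pixels), "R" (3x3) and "t" (3): a world point X has camera coordinates R X + t. Camera axes: x right, y down, z forward; pixel columns grow to the right and rows downward; lengths in m; the calibration is good to about 2 mm. A picture is of the moment at which its call begins.
A pose or a line that the arm cannot do raises robot.IKError and nothing moves.
- robot.close_job(): hands the job in; it is judged then, once.
The state is a dict: "t": time; "joint_pos": joint angles; "joint_velocities": joint speeds; "effort": joint torques, N m; "tcp_pos": TCP position; "tcp_rot": TCP orientation; "wrist_force": force on the tool from outside, world axes, zero at the start; "torque": the same for the moment, N m; "opening": opening from 0.0 (shut) to 1.0 (fully open); "gripper_force": force on a finger pad.
Only numpy, scipy, OpenCV 4.12 (cv2) and the standard library are available. Lean on these libraries where they do the work, as an engineer would, in place of code of your own. Each camera call takes 0.05 s, during which the arm holds its last target. There are 200 camera calls.

## Working session

There is one attempt and no reset: what is moved stays moved. The work goes in short steps, each a Python script; the robot and the scene stay as the last script left them, time stands still between calls to the robot, and variables do not carry over. Pictures are saved under pics/ and viewed, at most 10 in all, crops included, and the job is handed in when it is done.

```bash
ls; mkdir -p pics
python3 - <<'E'
from plant import robot
import cv2,numpy as np
for n in("scene","top"):
    f=robot.grab_frame(n); cv2.imwrite(f"pics/{n}0.png",f["image"][:,:,::-1]); np.savez(f"{n}0.npz",**f)
    print(n,f["fx"],f["fy"],f["cx"],f["cy"],(-f["R"].T@f["t"]).round(3),f["R"].round(3).tolist(),(f["range_z"]>0).mean())
s=robot.sense();print(robot.nose_length,{k:np.round(v,3).tolist() for k,v in s.items()})
E
```

```text
pics
scene 383.43514499719936 383.43514499719936 319.14487248469027 201.36541467410183 [ 1.213 -0.297  0.63 ] [[0.496, 0.868, -0.017], [0.482, -0.291, -0.826], [-0.723, 0.401, -0.563]] 0.99610546875
top 455.6619531643611 455.6619531643611 312.8487217782409 190.3135366565474 [0.454 0.068 0.996] [[0.019, -1.0, -0.006], [-0.998, -0.019, -0.054], [0.054, 0.007, -0.999]] 0.9960234375
0.011 {'t': 0.1, 'joint_pos': [-1.27, 0.469, -0.049, 1.534, 0.024, 1.141, -0.082], 'joint_velocities': [0.001, -0.003, 0.0, -0.004, -0.0, -0.001, 0.0], 'effort': [0.001, -51.152, -0.047, -23.839, 0.011, 0.004, 0.0], 'tcp_pos': [0.218, 0.638, 0.241], 'tcp_rot': [-3.14, 0.0, 2.812], 'wrist_force': [0.548, 1.161, -0.837], 'torque': [0.013, -0.013, -0.025], 'gripper_force': 0.0, 'opening': 0.998}
```

View pics/scene0.png

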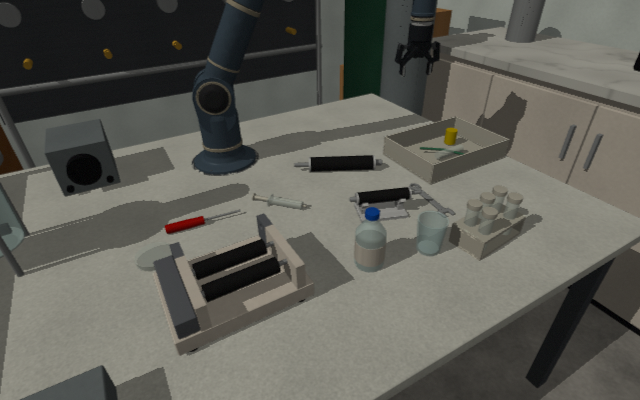

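View pics/top0.png

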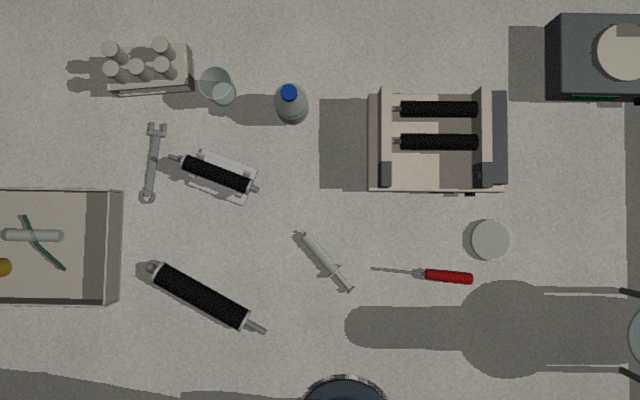

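Top view: two candidate rollers. One sits on the V-block stand at about (217,173), and a longer one lies on the bench at about (205,295). The smaller one on the stand fits the description. The mixer is at (437,140), with its empty bay around (437,172) and the gearbox on the right (-y). I'll check both in enlarged crops.

Run:
```python
import cv2,numpy as np
f=np.load("top0.npz");im=f["image"][:,:,::-1]
a=cv2.resize(im[130:220,145:285],None,fx=5.5,fy=5.5,interpolation=cv2.INTER_CUBIC)
cv2.imwrite("pics/c1.png",a)
b=cv2.resize(im[80:205,350:520],None,fx=4.5,fy=4.5,interpolation=cv2.INTER_CUBIC)
cv2.imwrite("pics/c2.png",b)
# height map samples
z=f["range_z"];v,u=np.mgrid[:400,:640]
P=np.stack([(u-f["cx"])/f["fx"]*z,(v-f["cy"])/f["fy"]*z,z],-1)
W=(P-f["t"])@f["R"]; np.save("W.npy",W)
h=W[...,2]
print((h[140,360:515:5]*1000).astype(int)); print((h[180,360:515:5]*1000).astype(int))
print((h[85:200:5,384]*1000).astype(int)); print((h[100:200:4,490]*1000).astype(int))
print((h[173,170:265:4]*1000).astype(int))
```

```text
[  0   0  44  45  93 102 105  95  95 108 106 108 105 104 106 106 105 107
 106 105 106 105 105 106  96 105 106  86  88  84   0]
[  0  -2  44  45  97 105 104  47  45  46  48  48  46  48  47  45  45  45
  47  47  45  46  42  70  97 106 106  85  87  85   0]
[  1 109 107 106 108 103 106 105 106 104 104 106 106 105 107 107 104 105
 105 107 101  43  -1]
[108 105 106 106 108 105 107 110 104 108 106 105 105 103 108 103 106 104
 106 103 106 106  45  36  -3]
[ 0  0  0 -2  0 44 62 65 66 67 70 67 67 67 62 61 54 10 10 50 11  6 -1  0]
```

View pics/c1.png

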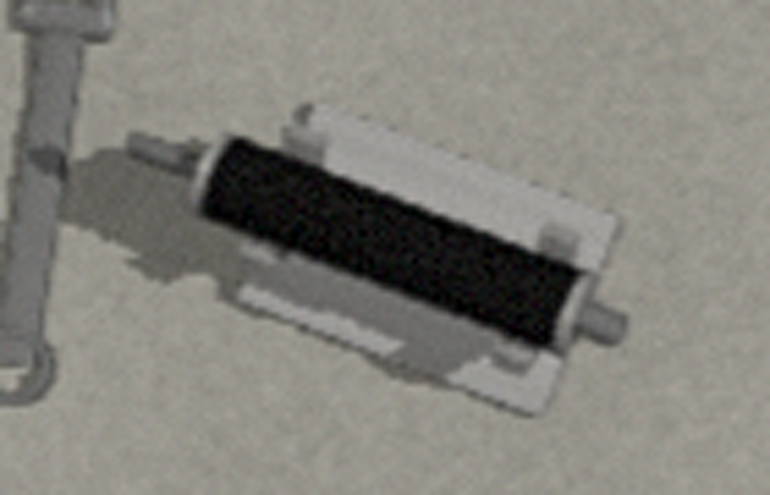

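View pics/c2.png

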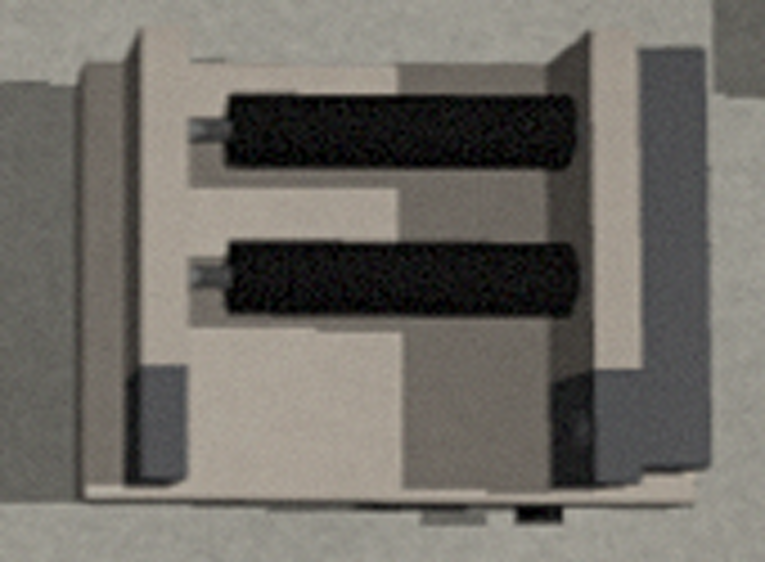

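Crop 1 confirms it: the stand roller has its long slim pin at the upper left (crop 130,143, which is px 168.6,156, towards +y). The short thick stub is at the lower right (px 258.6,190), and the length is about 150 mm. Crop 2 shows the mixer with inner faces at px columns ~391.6 and ~482.4, and the empty bay in front. Next I'll measure the poses.

```bash
cat > h.py <<'E'
import numpy as np,cv2
from scipy.spatial.transform import Rotation as Ro
def cast(f,uv,z):
    uv=np.atleast_2d(uv).astype(float); d=np.c_[(uv[:,0]-f["cx"])/f["fx"],(uv[:,1]-f["cy"])/f["fy"],np.ones(len(uv))]@f["R"]
    c=-f["R"].T@f["t"]; return c+d*((z-c[2])/d[:,2])[:,None]
def blobs(m,amin=60):
    cs,_=cv2.findContours(m.astype(np.uint8),cv2.RETR_EXTERNAL,cv2.CHAIN_APPROX_NONE)
    return [c for c in cs if cv2.contourArea(c)>amin]
def roller(f,c,z,r=.017):
    """axis point (mid length) and unit direction (towards +y), from black blob; ray to axis height, ends at top height"""
    (cx,cy),(w,h),a=cv2.minAreaRect(c); b=cv2.boxPoints(((cx,cy),(w,h),a))
    e=[(b[0]+b[1])/2,(b[2]+b[3])/2] if np.linalg.norm(b[0]-b[1])<np.linalg.norm(b[1]-b[2]) else [(b[1]+b[2])/2,(b[3]+b[0])/2]
    A=cast(f,e,z); T=cast(f,e,z+r); d=A[1]-A[0]; L=np.linalg.norm(T[1]-T[0]); d/=np.linalg.norm(d); d*=np.sign(d[1])
    m=A.mean(0); m=m+d*np.dot(T.mean(0)-m,d)*1.0; m[2]=z
    return m,d,L,(cx,cy)
E
python3 - <<'E'
from h import *
f=dict(np.load("top0.npz"));W=np.load("W.npy");h=W[...,2];g=f["image"].max(2)
for c in blobs((g<45)&(h>.02),300):
    u,v=c[:,0].mean(0); z=.09 if u>300 else .052
    m,d,L,p=roller(f,c,z); print("roller",np.round(p,1),m.round(4),"yaw",np.degrees(np.arctan2(-d[0],d[1])).round(2),"L",L.round(4))
M=(h>.099)&(h<.115)&(g>=45);M[:,:370]=0;M[:,515:]=0;M[:85]=0;M[200:]=0
for c in blobs(cv2.morphologyEx(M.astype(np.uint8),cv2.MORPH_OPEN,np.ones((3,3))),200):
    r=cv2.minAreaRect(c); print("plate",np.round(r,1) if 0 else r, cast(f,cv2.boxPoints(r),.106).round(4)[:,:2].tolist())
    # sub-pixel-ish inner edge via line fits of left/right extreme per row
    q=c[:,0]; rows=range(q[:,1].min()+5,q[:,1].max()-5)
    for nm,fn,o in(("L",min,-.5),("R",max,.5)):
        e=np.array([[fn(q[q[:,1]==k,0])+o,k] for k in rows]); w=cast(f,e,.106); k=np.polyfit(w[:,0],w[:,1],1); i=np.abs(w[:,1]-np.polyval(k,w[:,0]))<.003;k=np.polyfit(w[i,0],w[i,1],1)
        print(nm,"y at x=.5",np.polyval(k,.5).round(4),"yaw",np.degrees(-np.arctan(k[0])).round(2),w[:,0].min().round(4),w[:,0].max().round(4))
E
```

```text
roller [199.9 295.9] [0.2826 0.2999 0.052 ] yaw -27.73 L 0.1964
roller [215.1 173.6] [0.5343 0.2745 0.052 ] yaw -20.19 L 0.1403
roller [439. 142.] [ 0.604  -0.1716  0.09  ] yaw 1.05 L 0.1527
roller [439. 109.] [ 0.6707 -0.1713  0.09  ] yaw 1.03 L 0.1533
roller [577.7  79.5] [ 0.7383 -0.4515  0.09  ] yaw -45.76 L 0.2363
plate ((485.7063903808594, 136.50991821289062), (101.12959289550781, 11.424107551574707), 89.2838363647461) [[0.7143, -0.251], [0.715, -0.2736], [0.5149, -0.2757], [0.5142, -0.2534]]
L y at x=.5 -0.2558 yaw -1.42 0.5262 0.7043
R y at x=.5 -0.2752 yaw -0.32 0.5266 0.7047
plate ((385.5, 136.0), (100.0, 9.0), 90.0) [[0.7109, -0.0569], [0.7112, -0.0747], [0.5131, -0.0767], [0.5127, -0.0591]]
L y at x=.5 -0.0583 yaw -0.64 0.5245 0.7009
R y at x=.5 -0.0778 yaw -0.58 0.5248 0.7012
```

```bash
cat >> h.py <<'E'
MY=np.radians(0.9)                       # mixer yaw
BAY=np.array([0.5378,-0.166,0.09])       # middle of bay on the axis
GP=0.008                                 # grasp point behind TCP
def pose(origin,yaw,tilt,flip=1):
    """TCP pose gripping roller with origin there; slim end towards yaw(+y), tilted slim end down by tilt (rad)"""
    R=Ro.from_euler('z',yaw)*Ro.from_euler('x',-tilt)*Ro.from_euler('z',flip*np.pi/2)*Ro.from_euler('x',np.pi)
    return origin+R.apply([0,0,GP]), R.as_euler('xyz'), R
E
python3 - <<'E'
from h import *
from plant import robot
o=np.array([.5343,.2745,.052])
for fl in(1,-1):
    for og,y,t in((o,np.radians(-20.2),0),(o+[0,0,.15],np.radians(-20.2),0),(BAY+[0,-.02,.12],MY,0),(BAY+[0,-.02,.04],MY,.23),(BAY,MY,0)):
        p,e,_=pose(og,y,t,fl); q=robot.inverse_kinematics(p,e); print(fl,None if q is None else np.round(q,2))
E
```

```text
1 [-0.81  0.61  0.37  1.89 -0.32  0.7  -0.61]
1 [-0.86  0.41  0.42  1.79 -0.2   0.98 -0.71]
1 [-0.44  0.47  0.95  1.87 -0.44  1.03  0.71]
1 [-0.47  0.53  0.83  1.99 -0.25  0.72  0.47]
1 [-0.44  0.67  0.94  1.98 -0.71  0.86  0.91]
-1 [-0.36  0.6  -0.25  1.86  0.21  0.71  2.06]
-1 [-0.39  0.4  -0.2   1.76  0.09  0.99  2.16]
-1 [-0.53  0.55  1.12  1.88 -0.56  1.08 -2.32]
-1 [-0.63  0.68  1.11  2.   -0.56  0.79 -2.38]
-1 [-0.53  0.77  1.11  1.99 -0.86  0.96 -2.1 ]
```

Run:
```python
from h import *
from plant import robot
o=np.array([.5343,.2745,.052]);y=np.radians(-20.2)
robot.goto(*pose(o+[0,0,.13],y,0)[:2])
print(robot.move_straight(pose(o,y,0)[0],vel=.12,contact_N=10)); 
robot.grip(0.0,80); s=robot.sense(); print(s["t"],s["opening"],s["gripper_force"],s["tcp_pos"],s["wrist_force"])
robot.move_straight(pose(o+[0,0,.15],y,0)[0],vel=.15)
s=robot.sense(); print(s["t"],s["opening"],s["gripper_force"],s["wrist_force"],s["torque"])
p,e,_=pose(BAY+[0,-.025,.16],MY,0); robot.goto(p,e)
robot.sleep(.3);s=robot.sense(); print(s["t"],s["wrist_force"],np.array(s["tcp_pos"])-p)
for n in("top","scene"):
    f=robot.grab_frame(n); np.savez(n+"1.npz",**f); cv2.imwrite(f"pics/{n}1.png",cv2.resize(f["image"][80:220,330:530] if n=="top" else f["image"][150:350,100:400],None,fx=4 if n=="top" else 2.6,fy=4 if n=="top" else 2.6,interpolation=cv2.INTER_CUBIC)[:,:,::-1])
```

```text
False
3.65 0.3743343342133425 78.94587993621826 [0.53473276 0.27453901 0.04464376] [-0.78471096 -1.07643429  4.48534781]
4.8 0.370628726803252 79.41792726516724 [-1.72207176  0.38213459 -2.58846198] [-2.03175953e-02 -3.93375096e-03 -1.35530003e-06]
6.8083 [-0.99836498  0.77304329 -3.19664067] [ 2.34876245e-04  6.04617793e-04 -8.49560764e-05]
```

View pics/top1.png

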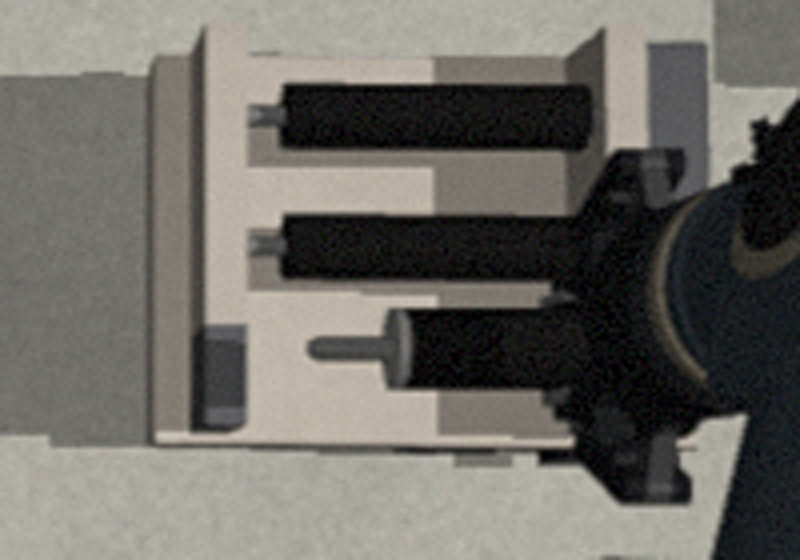

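View pics/scene1.png

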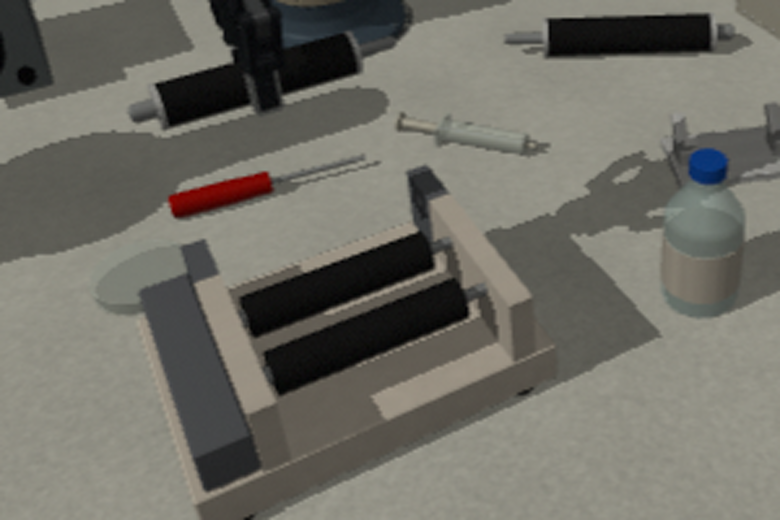

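The roller is held with its slim pin towards +y. In the top picture the slim tip is at px ~(407.5,167). In the scene picture the slim tip is at ~(251,166) and the stub tip at ~(152,193.5). I'll compare those with the prediction.

Run:
```python
from h import *
from plant import robot
s=robot.sense(); R=Ro.from_euler('xyz',s["tcp_rot"]); print(np.degrees(s["tcp_rot"]).round(2))
o=np.array(s["tcp_pos"])-R.apply([0,0,GP]); d=R.apply([1,0,0]); print(o,d.round(4))
def proj(f,X): c=f["R"]@X+f["t"]; return (f["fx"]*c[0]/c[2]+f["cx"],f["fy"]*c[1]/c[2]+f["cy"])
for n in("top","scene"):
    f=dict(np.load(n+"1.npz"));print(n,"slim",np.round(proj(f,o+.109*d),1),"stub",np.round(proj(f,o-.093*d),1),"shoulder",np.round(proj(f,o+.075*d),1),np.round(proj(f,o-.075*d),1))
f=dict(np.load("top1.npz")); z=f["range_z"];g=f["image"]
# slim pin: pixels by height in window
v,u=np.mgrid[140:185,395:450]; zz=z[140:185,395:450]
W=(np.stack([(u-f["cx"])/f["fx"]*zz,(v-f["cy"])/f["fy"]*zz,zz],-1)-f["t"])@f["R"]
h=W[...,2]; m=h>.2
print("pin/roller top heights by col (u, hmax, vmid, rows)")
for k in range(0,55,3):
    r=np.where(m[:,k])[0]
    if len(r): print(395+k,np.median(np.sort(h[r,k])[-4:]).round(4),r.mean()+140,len(r),W[r,k,0].mean().round(4),W[r,k,1].mean().round(4))
```

```text
[-180.     -0.     90.93]
[ 0.53792745 -0.19070704  0.24996316] [-0.0162  0.9999  0.    ]
top slim [407.5 166.4] stub [530.9 166.7] shoulder [428.3 166.5] [519.9 166.7]
scene slim [250.2 165.1] stub [147.7 193.6] shoulder [234.5 169.4] [157.8 190.8]
pin/roller top heights by col (u, hmax, vmid, rows)
401 0.9955 159.0 1 0.4537 0.0679
407 0.2515 167.0 5 0.5351 -0.0807
410 0.2534 166.5 6 0.5359 -0.0853
413 0.2544 164.28571428571428 7 0.5241 -0.0675
416 0.2545 166.5 6 0.5359 -0.0948
419 0.2542 167.0 7 0.5244 -0.076
422 0.2539 166.5 6 0.5363 -0.1049
425 0.2537 167.0 13 0.5365 -0.1119
428 0.2581 167.0 21 0.5352 -0.1138
431 0.2673 167.0 21 0.5346 -0.117
434 0.2671 167.0 21 0.5305 -0.113
437 0.2659 167.0 21 0.5348 -0.1268
440 0.2676 167.0 21 0.5349 -0.1317
443 0.2667 167.0 21 0.535 -0.1365
446 0.2661 167.0 21 0.5351 -0.1414
449 0.266 167.0 21 0.5352 -0.1464
```

```bash
cat >> h.py <<'E'
EX=Ro.from_euler('z',MY)
def tip_pose(depth,tilt,c=0.,dz=0.,dx=0.):
    """slim tip 'depth' beyond the small cup's mouth, at axis height+dz; c = compression of the pin"""
    tip=BAY+EX.apply([dx,.0885+depth,dz]); d=EX.apply([0,np.cos(tilt),-np.sin(tilt)])
    return pose(tip-(.109-c)*d,MY,tilt)[:2]
def F(robot,n=5):
    r=[]
    for _ in range(n): r.append(robot.sense()["wrist_force"]); robot.sleep(.01)
    return EX.inv().apply(np.mean(r,0))
E
python3 - <<'E'
from h import *
from plant import robot
A=np.radians(13)
p,e=tip_pose(-.012,A,dz=.08); robot.goto(p,e)
p,e=tip_pose(-.012,A,dz=-.0005); print(robot.move_straight(p,vel=.08,contact_N=6)); robot.sleep(.2)
print(robot.sense()["t"],F(robot,10).round(2),np.array(robot.sense()["tcp_pos"])-p)
for n in("top","scene"):
    f=robot.grab_frame(n); np.savez(n+"2.npz",**f)
    a=f["image"][110:210,340:500] if n=="top" else f["image"][200:320,120:320]
    cv2.imwrite(f"pics/{n}2.png",cv2.resize(a,None,fx=4,fy=4,interpolation=cv2.INTER_CUBIC)[:,:,::-1])
E
```

```text
False
8.6 [ 0.34  0.1  -2.91] [1.84247746e-04 6.58921074e-06 3.14890991e-04]
```

```bash
python3 -c "
import cv2,numpy as np
a=cv2.imread('pics/top2.png');b=cv2.imread('pics/scene2.png');a=cv2.resize(a,(480,300));b=cv2.resize(b,(480,288));cv2.imwrite('pics/both2.png',np.vstack([a,b]))"
```

```text
(no output)
```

View pics/both2.png

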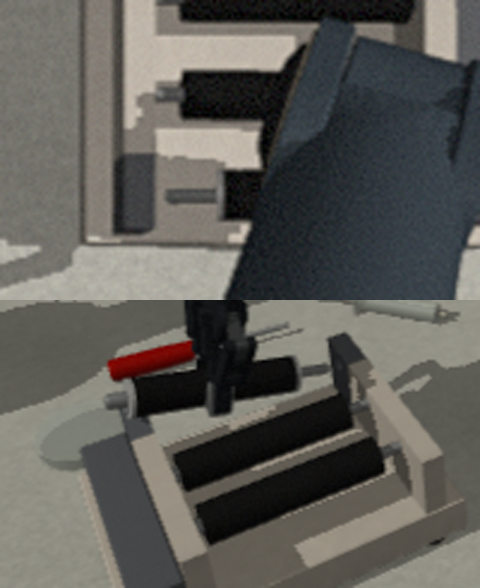

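Top: the slim tip is at about px (395,175), roughly 12 mm from the plate and in line with the bay. Scene: the stub end rides clear above the gearbox-end plate. I'll check the lateral offset against the rear roller.

Run:
```python
from h import *
f=dict(np.load("top2.npz")); g=f["image"].max(2).astype(float)
def mid(u,a,b,t):   # dark band mid with sub-pixel edges
    c=g[a:b,u]; w=np.clip((t+25-c)/50,0,1); return (w*np.arange(a,b)).sum()/w.sum(),w.sum()
for u in range(396,424,2): print(u,g[168:184,u].astype(int))
print([tuple(np.round(mid(u,130,154,55),2)) for u in range(404,424,4)])
o=cast(f,[[408,142.0],[405,175]],.09);print(o)
f0=dict(np.load("top0.npz"));g=f0["image"].max(2).astype(float);print([tuple(np.round(mid(u,130,154,55),2)) for u in range(404,424,4)])
```

```text
396 [133 133 135 135 129  86  76  77  69  85 124 132 132 126 133 131]
398 [132 132 130 136 130  77  82  85  66  67 113 134 131 132 129 132]
400 [129 130 129 137 127  77  80  80  71  83 135 131 132 129 131 130]
402 [132 131 131 133 125  75  81  80  71  82 133 131 129 129 128 130]
404 [135 129 136 137 128  75  91  79  73  78 137 130 133 123 128 131]
406 [133 132 127 135 126  81  84  83  74  80 137 132 135 131 123 134]
408 [135 133 134 135 124  77  85  87  68  76 138 136 127 133 128 128]
410 [127 131 135 132 124  78  80  86  70  80 134 130 128 133 133 130]
412 [112 118 123 121 118 113 119 109 108  98 121 118 119 115 109 108]
414 [72 78 80 76 87 90 92 85 81 71 74 65 69 59 55 73]
416 [ 6 16 20 26  9  6 15  5  0  3 21 10 14  5 14 72]
418 [20 11 20 17 17 19 15 24 20  4  4 27 19  4 20 69]
420 [17 16 28 21 12 25 22 30 19 18 29 14 21 24 20 77]
422 [10 26 17 21 17 22 17 27 28 22 31 23  7 19 23 69]
[(np.float64(141.28), np.float64(15.52)), (np.float64(141.32), np.float64(15.58)), (np.float64(141.43), np.float64(15.86)), (np.float64(141.43), np.float64(15.76)), (np.float64(141.44), np.float64(15.76))]
[[ 0.60295266 -0.11436671  0.09      ]
 [ 0.53664358 -0.10892848  0.09      ]]
[(np.float64(141.43), np.float64(15.82)), (np.float64(141.36), np.float64(15.7)), (np.float64(141.5), np.float64(16.0)), (np.float64(141.59), np.float64(16.16)), (np.float64(141.56), np.float64(16.1))]
```

The offset is only about 0.7 mm, so I'll correct it and insert step by step while feeling the force.

Run:
```python
from h import *
from plant import robot
D=.0007
F0=F(robot,10)
def at(*a,v=.03,**k):
    p,e=tip_pose(*a,dx=D,dz=-.0005,**k); return robot.move_straight(p,vel=v,attitude=e,contact_N=9)
at(-.003,np.radians(13))
print("t",robot.sense()["t"],(F(robot)-F0).round(2))
for i,dep in enumerate(np.arange(0,.0131,.001)):
    til=np.radians(13-3*max(0,dep-.003)/.01)
    hit=at(dep,til,v=.02); df=F(robot)-F0
    print(round(dep*1e3,1),hit,df.round(2),round(robot.sense()["t"],2))
    if hit or abs(df[0])>5 or abs(df[2])>5 or df[1]<-4.5: break
```

```text
t 9.3167 [ 0.09 -0.02  0.09]
0.0 False [ 0.38  0.22 -0.31] 9.7
1.0 False [0.05 0.25 0.13] 9.99
2.0 False [ 0.73  0.07 -0.32] 10.28
3.0 False [ 0.37  0.33 -0.09] 10.57
4.0 False [0.49 0.57 0.06] 10.87
5.0 False [ 0.47 -0.32  0.06] 11.16
6.0 False [ 0.32 -0.06 -0.1 ] 11.45
7.0 False [-0.19 -1.72 -0.01] 11.74
8.0 False [ 0.84 -3.28  0.02] 12.03
9.0 False [ 0.25 -3.87  0.17] 12.32
10.0 False [ 0.48 -4.54  0.28] 12.62
```

It's in the cup: contact on the floor at about 7.4 mm nominal depth, with about 3 mm of compression now. I'll compress along the axis, guided by force.

Run:
```python
from h import *
from plant import robot
D=.0007; F0=np.array([0.34,.1,-2.91]); T=np.radians(10)
def at(*a,v=.03,**k):
    p,e=tip_pose(*a,dx=D,dz=-.0005,**k); return robot.move_straight(p,vel=v,attitude=e,contact_N=9)
for c in [.003,.005,.007,.009,.011,.013,.0145,.0155,.016,.0165,.017,.0175]:
    hit=at(.0073,T,c=c,v=.02); df=F(robot,8)-F0
    print(round(c*1e3,1),hit,df.round(2),round(robot.sense()["t"],2),robot.sense()["opening"])
    if hit or abs(df[0])>6 or abs(df[2])>7 or df[1]<-11.7: break
f=robot.grab_frame("scene"); np.savez("scene3.npz",**f)
cv2.imwrite("pics/s3.png",cv2.resize(f["image"][200:320,120:320],None,fx=4,fy=4,interpolation=cv2.INTER_CUBIC)[:,:,::-1])
```

```text
3.0 False [-0.21 -5.03  0.64] 12.94 0.3713815496267961
5.0 False [-0.01 -6.17  0.88] 13.26 0.37322774034756995
7.0 False [-0.21 -6.39  1.48] 13.57 0.3673579636475362
9.0 False [ 0.09 -7.24  1.49] 13.89 0.37762918821461283
11.0 False [-0.41 -8.05  1.47] 14.21 0.37030385272622307
13.0 False [-0.3  -8.7   1.54] 14.53 0.37434194174956714
14.5 False [-0.27 -9.16  1.53] 14.84 0.37316592406208976
15.5 False [-0.47 -9.59  1.97] 15.16 0.3751657335548384
16.0 False [ -0.26 -10.01   1.67] 15.47 0.37163149491433217
16.5 False [-0.5  -9.79  1.82] 15.79 0.37661541870939025
17.0 False [ -0.59 -10.07   1.6 ] 16.11 0.3767164410770008
17.5 False [ -0.84 -10.56   1.52] 16.43 0.37591368759278915
```

View pics/s3.png

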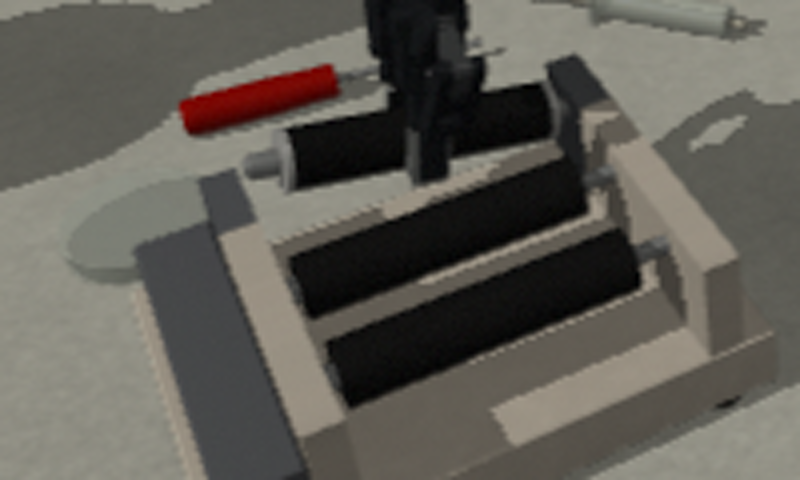

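The roller is tilted with the slim pin in the small cup, and the stub (crop ~250,163) is just at the gearbox plate's inner edge. Axial force is 10.7 N, which is c≈15.3 mm, so I need a little more.

Run:
```python
from h import *
from plant import robot
D=.0007; F0=np.array([0.34,.1,-2.91]); T=np.radians(10)
def at(*a,v=.03,**k):
    p,e=tip_pose(*a,dx=D,dz=-.0005,**k); return robot.move_straight(p,vel=v,attitude=e,contact_N=5)
d=np.array([0,np.cos(T),-np.sin(T)])
for c in np.arange(.018,.0226,.0005):
    hit=at(.0073,T,c=c,v=.02); df=F(robot,12)-F0; fa=-df@d
    s=robot.sense();print(round(c*1e3,1),hit,df.round(2),fa.round(2),round(s["t"],2),np.round(np.array(s["tcp_pos"])-tip_pose(.0073,T,c=c,dx=D,dz=-.0005)[0],4),np.round(s["torque"],2))
    if hit or abs(df[0])>6 or fa>11.75: break
```

```text
18.0 False [ -0.42 -10.67   1.85] 10.83 16.82 [-0.0001 -0.003   0.0008] [-1.98 -0.07  0.  ]
18.5 False [ -0.43 -10.85   2.01] 11.03 17.18 [-0.0001 -0.0031  0.0008] [-1.93 -0.01  0.01]
19.0 False [ -0.55 -10.97   1.84] 11.12 17.52 [-0.0001 -0.0032  0.0008] [-1.97 -0.05 -0.  ]
19.5 False [ -0.47 -11.34   2.21] 11.55 17.88 [-0.0001 -0.0033  0.0008] [-2.08 -0.01 -0.  ]
20.0 False [ -0.46 -11.37   1.97] 11.54 18.23 [-0.0001 -0.0034  0.0009] [-2.09  0.    0.02]
20.5 False [ -0.52 -11.77   2.2 ] 11.98 18.57 [-0.     -0.0035  0.0009] [-2.11  0.05  0.02]
```

Arm compliance accounts for the difference. The pin is now about 17.3 mm in at about 11.8 N. Next I'll lower the stub end, pivoting about the slim tip.

Run:
```python
from h import *
from plant import robot
D=.0007; F0=np.array([0.34,.1,-2.91])
for a in [9,8,7,6,5,4,3,2,1,0]:
    T=np.radians(a); d=np.array([0,np.cos(T),-np.sin(T)]); p,e=tip_pose(.0073,T,c=.0207,dx=D,dz=-.0005*(a/10))
    hit=robot.move_straight(p,vel=.02,attitude=e,contact_N=5); df=F(robot,8)-F0; s=robot.sense()
    print(a,hit,df.round(2),round(-df@d,2),round(s["t"],2),np.round(np.array(s["tcp_pos"])-p,4),np.round(s["torque"],2))
    if hit or abs(df[0])>5 or -df@d>13.5 or abs(df[2])>6: break
for n in("top","scene"):
    f=robot.grab_frame(n); np.savez(n+"4.npz",**f)
    cv2.imwrite(f"pics/{n}4.png",cv2.resize(f["image"][200:320,120:320],None,fx=4,fy=4,interpolation=cv2.INTER_CUBIC)[:,:,::-1])
```

```text
9 False [ -0.61 -11.37   1.69] 11.49 18.89 [-0.0001 -0.0037  0.0008] [-2.16  0.02  0.04]
8 False [ -0.52 -11.67   1.69] 11.79 19.21 [-0.0001 -0.0038  0.0008] [-2.2  -0.03 -0.02]
7 False [ -0.7  -11.81   1.22] 11.87 19.52 [-0.     -0.0038  0.0008] [-2.19  0.02 -0.06]
6 False [ -0.55 -11.42   1.16] 11.48 19.84 [-0.     -0.0039  0.0007] [-2.24  0.04 -0.  ]
5 False [ -0.53 -11.76   0.86] 11.79 20.16 [ 0.     -0.0039  0.0007] [-2.29  0.06 -0.04]
4 False [ -0.47 -11.75   0.79] 11.77 20.48 [ 0.     -0.0039  0.0006] [-2.35  0.05 -0.  ]
3 False [ -0.52 -11.86   0.6 ] 11.88 20.79 [ 0.0001 -0.004   0.0006] [-2.34  0.01  0.02]
2 False [ -0.31 -11.71   0.4 ] 11.72 21.11 [ 0.0001 -0.0041  0.0005] [-2.36 -0.04  0.06]
1 False [ -0.68 -11.55  -0.  ] 11.55 21.43 [ 0.0001 -0.0041  0.0005] [-2.39 -0.    0.03]
0 False [ -0.71 -11.5   -0.1 ] 11.5 21.74 [ 0.0002 -0.0041  0.0004] [-2.37 -0.02  0.04]
```

View pics/scene4.png

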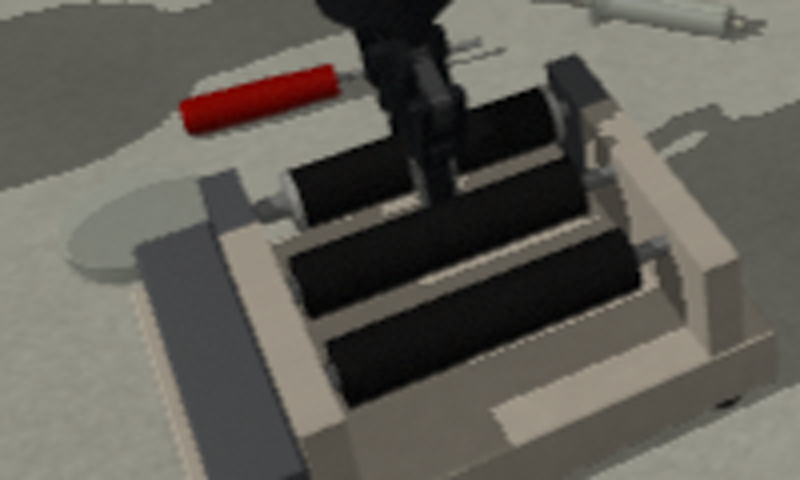

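The roller is level, with the stub (crop ~265,210) facing the large cup and clear of the plate. Now I'll ease it in slowly and feel for the button.

Run:
```python
from h import *
from plant import robot
D=.0007; F0=np.array([0.34,.1,-2.91]); y0=None; prev=None
for k in range(1,28):
    c=.0207-.00075*k
    p,e=tip_pose(.0073,0,c=c,dx=D)
    hit=robot.move_straight(p,vel=.01,attitude=e,contact_N=6); df=F(robot,8)-F0; s=robot.sense(); y=s["tcp_pos"][1]
    if y0 is None:y0=y
    print(k,hit,df.round(2),round(s["t"],2),"dy",round((y-y0)*1e3,2),np.round(s["torque"],2))
    if hit or abs(df[0])>5 or abs(df[2])>6 or (prev is not None and df[1]-prev>1.6): break
    prev=df[1]
```

```text
1 False [ -0.38 -10.92   0.  ] 22.16 dy 0.0 [-2.37  0.02  0.04]
2 False [ -0.76 -10.89  -0.07] 22.48 dy -0.59 [-2.37 -0.02 -0.02]
3 False [ -0.47 -10.42   0.1 ] 22.79 dy -1.19 [-2.28 -0.02  0.01]
4 False [ -0.05 -10.62   0.31] 23.11 dy -1.75 [-2.24  0.    0.02]
5 False [ -0.39 -10.4   -0.02] 23.43 dy -2.36 [-2.14 -0.01  0.  ]
6 False [-0.13 -9.88 -0.13] 23.74 dy -2.94 [-2.04 -0.02 -0.01]
7 False [-0.24 -9.49 -0.09] 24.06 dy -3.53 [-2.   -0.01 -0.04]
8 False [-0.44 -9.29  0.17] 24.38 dy -4.12 [-1.93 -0.05  0.06]
9 False [-0.46 -8.92  0.08] 24.69 dy -4.72 [-1.88 -0.04  0.  ]
10 False [-0.47 -8.82  0.05] 25.01 dy -5.31 [-1.81 -0.03 -0.01]
11 False [-0.43 -8.65  0.06] 25.32 dy -5.88 [-1.76 -0.05  0.04]
12 False [ 0.02 -8.31 -0.23] 25.64 dy -6.48 [-1.72 -0.04  0.02]
13 False [-0.09 -7.47 -0.03] 25.96 dy -7.1 [-1.58 -0.02  0.02]
14 False [-0.24 -7.41  0.33] 26.27 dy -7.64 [-1.57 -0.02 -0.01]
15 False [-0.37 -7.33 -0.04] 26.59 dy -8.24 [-1.54 -0.02  0.05]
16 False [-0.24 -6.73 -0.06] 26.91 dy -8.84 [-1.42 -0.05 -0.05]
17 False [-0.12 -7.01  0.35] 27.23 dy -9.39 [-1.4  -0.07  0.02]
18 False [ 0.07 -6.03 -0.17] 27.54 dy -10.02 [-1.38 -0.09  0.03]
19 False [ 0.03 -5.84 -0.07] 27.86 dy -10.6 [-1.36 -0.09  0.01]
20 False [-0.11 -5.43 -0.16] 28.18 dy -11.15 [-1.24 -0.07  0.  ]
21 False [ 0.19 -5.47  0.27] 28.49 dy -11.77 [-1.14 -0.07 -0.05]
22 False [-0.12 -5.11 -0.24] 28.81 dy -12.34 [-1.04 -0.09  0.  ]
23 False [ 0.4  -4.85  0.1 ] 29.12 dy -12.78 [-1.11 -0.13 -0.05]
24 False [ 0.5  -4.6  -0.05] 29.44 dy -13.34 [-1.02 -0.3  -0.13]
25 False [ 0.83 -4.19  0.13] 29.76 dy -13.96 [-0.86 -0.35 -0.12]
26 False [ 1.38 -0.87  0.59] 30.07 dy -14.0 [-0.21 -0.34 -0.12]
```

The button is felt at about 13.4 mm depth: the motion stopped and the force jumped by 3.3 N. I'll press once more to confirm, then release with a limited opening and retreat upwards.

Run:
```python
from h import *
from plant import robot
D=.0007; F0=np.array([0.34,.1,-2.91])
for k in(27,28):
    p,e=tip_pose(.0073,0,c=.0207-.00075*k,dx=D); 
    if F(robot,8)[1]-F0[1]<1.2: robot.move_straight(p,vel=.01,attitude=e,contact_N=6)
    s=robot.sense(); print(k,(F(robot,10)-F0).round(2),s["tcp_pos"][1],s["tcp_pos"][2]-p[2])
robot.grip(0.45); robot.grip(0.62); s=robot.sense(); print(s["opening"],s["gripper_force"],s["wrist_force"],s["t"])
q=np.array(s["tcp_pos"]); print(robot.move_straight(q+[0,0,.03],vel=.04,contact_N=5))
robot.move_straight(q+[0,0,.16],vel=.15)
robot.goto(q+[-.05,.25,.22],s["tcp_rot"]); print(robot.sense()["t"])
ims=[]
for n in("top","scene"):
    f=robot.grab_frame(n); np.savez(n+"5.npz",**f)
    a=f["image"][80:205,350:520] if n=="top" else f["image"][200:320,120:320]
    ims.append(cv2.resize(a,(480,300),interpolation=cv2.INTER_CUBIC)[:,:,::-1])
cv2.imwrite("pics/both5.png",np.vstack(ims))
f=dict(np.load("top5.npz"));g=f["image"].max(2)
for c in blobs(g<45,300):
    m,d,L,p=roller(f,c,.09)
    if p[0]>370: print(np.round(p,1),m.round(4),np.degrees(np.arctan2(-d[0],d[1])).round(2),L.round(4))
```

```text
27 [1.55 3.95 2.45] -0.1771876248866058 -1.0238066508558297e-05
28 [1.29 5.32 3.04] -0.17721623941964423 -5.314565947943384e-05
0.6232674584698028 0.0 [ 0.30178655 -0.10061513  0.00060349] 31.1583
False
34.1
[443.2 176. ] [ 0.5357 -0.18    0.09  ] 3.38 0.1497
[439. 142.] [ 0.604  -0.1716  0.09  ] 1.05 0.1527
[438.5 109. ] [ 0.6707 -0.1703  0.09  ] 1.03 0.1514
[592.3  59.8] [ 0.777  -0.4737  0.09  ] -2.33 0.1931
```

View pics/both5.png

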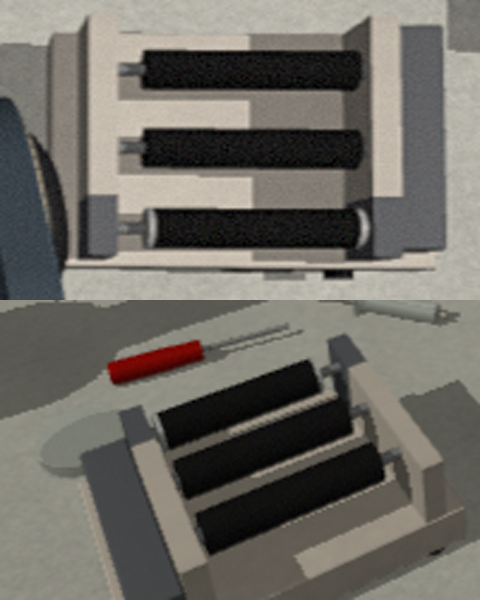

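The roller lies in the front bay between both cups, in line with the other two. One check of its level and the bystanders from depth, then I'll hand in.

Run:
```python
from h import *
from plant import robot
f=dict(np.load("top5.npz"));z=f["range_z"].astype(float);v,u=np.mgrid[:400,:640]
W=(np.stack([(u-f["cx"])/f["fx"]*z,(v-f["cy"])/f["fy"]*z,z],-1)-f["t"])@f["R"]
for a in(405,425,445,465): print([np.median(np.sort(W[r-8:r+9,a:a+10,2],0)[-5:-1]).round(4) for r in(109,142,174)])
print("change at bystanders",[(np.abs(f["image"][b:b+60,a:a+60].astype(int)-np.load("top0.npz")["image"][b:b+60,a:a+60]).max(2)>60).sum() for a,b in((190,60),(260,75),(295,230))])
print(robot.sense()["t"]); print(robot.close_job())
```

```text
[np.float64(0.107), np.float64(0.1067), np.float64(0.1061)]
[np.float64(0.1064), np.float64(0.1067), np.float64(0.1066)]
[np.float64(0.1073), np.float64(0.1066), np.float64(0.1065)]
[np.float64(0.1066), np.float64(0.107), np.float64(0.1063)]
change at bystanders [np.int64(0), np.int64(146), np.int64(2966)]
34.2
the job is handed in; nothing more can be done
None
```

The small roller is seated level in the front bay with both pins home, released gently after the button was felt at about 13.4 mm, and the job was handed in at 34 s; the beaker view was unchanged, but my last check for the bottle and syringe was inconclusive (probably the arm and its shadow), and the arm was never near either at low height.

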